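# Clamp a gas regulator in the machine vise

## Task

The brass gas pressure regulator has to be held for its gauge to be fitted. Lift it out of the blue parts bin and stand it upright on the bed of the machine vise, between the jaws and near the middle of them, with its two plain flat sides facing the jaws and its ports pointing out along them; then let go of it and crank the handle clockwise until the jaw clamps it firmly. Set it down rather than dropping it, and leave everything else in the bin and on the bench where it is.

Things in the scene. Friction and masses are not known exactly. Their poses are not given: they have to be found in the camera images.
- regulator: Gas pressure regulator, upright, about 0.6 kg. Origin: centre of its underside. Brass block 56 (x) by 44 (y) by 44 mm high; the plain flat sides to clamp face +y and -y. Port fittings, 21 mm diameter, 22 mm up, stick out to x = +44 and -50 mm. Steel bonnet, 41 mm diameter, up to 80 mm; round black knob, 42 mm diameter, 80 to 108 mm up, on the z axis: grip it there (it does not turn).
- bin: Blue open parts bin, fixed, 270 mm (its x) by 200 mm (its y), 62 mm high, walls 4 mm. Origin: centre of its underside. Regulator, gas filter and tee lie in it, one in each third along its x, in any order; the regulator's x lies roughly along the bin's y.
- vise: Blue-grey machine vise on a round swivel base, fixed. Origin: on the bench under the base's centre. y: the screw's axis, crank at the -y end, fixed jaw at the +y end; x: along the jaws. Bed (two rails) at z = 112 mm. Fixed jaw: face at y = +45 mm, 90 mm wide, top at z = 150 mm. Bearing block at the crank end: y -116 to -100 mm, top z = 116 mm. Screw axis at x = 0, z = 95 mm.
- jaw: The moving jaw. Origin: centre of the lower edge of its face (which looks to the vise's +y), at bed height; 90 mm wide, 38 mm high, 38 mm deep behind the face. The opening is the distance from this origin to the fixed jaw's face.
- crank (a joint): Crank angle a, rad; grows clockwise seen from the handle (looking along the vise's +y), which closes the jaw 8 mm a turn: opening = 75 mm - 8 mm x a / 6.283. In the vise frame the handle is at x = 55 sin a, z = 95 + 55 cos a mm. Turning takes 6 to 9 N at the handle; it stays where left. The jaw bears on the regulator at 44 mm opening; 0.2 to 0.6 rad more (10 to 18 N) clamps firmly and holds.
- crank_grip (a point): Where to grip the red crank handle: on its axis, 56 mm out from the crank arm, 30 mm from the free end. The handle is a sleeve of 22 mm diameter lying along the vise's y, from y = -140 to -222 mm (this point at y = -192 mm); it spins freely on its pin, so the gripper need not turn with the crank. It circles the screw axis at 55 mm radius.
- gas_filter: White gas filter cartridge with blue ends, lying in the bin, 120 mm long (its y), 46 mm high. Bystander.
- tee: Brass tee fitting lying in the bin, 98 mm long (its y), 54 mm wide, 24 mm high. Bystander.
- gauge: Pressure gauge lying face up on the bench, 63 mm diameter, 27 mm high. Origin: centre of its underside. Bystander.
- wrench: Steel wrench, 170 mm long, lying on the bench. Bystander.
- solvent_bottle: Amber bottle, 72 mm diameter, 170 mm high, standing on the bench. Bystander.
- cap_jar: Small jar with a white lid, 60 mm diameter, 75 mm high. Bystander.
There are look-alikes about, which are no part of the job. Leave any purple or red look-alike of the regulator alone.

How it is judged (in metres and radians):
On the way, in this order (a step that is already met when the one before it is completed fails the run):
1. the regulator is lifted clear of the bin (z of regulator in the frame of bin above 0.08 m), for 0.1 s.
2. the regulator stands on the bed between the open jaws, flats to the jaws, and is let go, not yet clamped (z of regulator in the frame of vise between 0.108 and 0.116 m and x of regulator in the frame of vise between -0.02 and 0.02 m and y of regulator in the frame of vise between -0.03 and 0.028 m and angle between the x axis of regulator and the x axis of vise, either way round below 0.3 rad and angle between regulator's own z axis and vertical below 0.08 rad and contact force between the fingers and regulator below 0.3 N and contact force between jaw and regulator below 20 N), for 0.2 s.
3. the crank is turned until the jaw bears firmly on the regulator (contact force between jaw and regulator above 50 N), for 0.2 s.
At the end, for the whole second after the job is handed in: The regulator stands upright (within 0.06 rad) and still on the vise's bed (within 4 mm), within 20 mm of the middle of the jaws, its ports along the jaws (within 0.08 rad), against the fixed jaw (within 5 mm), and the moving jaw presses on it with more than 50 N (contact force between jaw and regulator above 50 N and z of regulator in the frame of vise between 0.108 and 0.116 m and x of regulator in the frame of vise between -0.02 and 0.02 m and y of regulator in the frame of vise between 0.018 and 0.028 m and angle between the x axis of regulator and the x axis of vise, either way round below 0.08 rad and angle between regulator's own z axis and vertical below 0.06 rad and linear speed of regulator below 0.02 m/s); the robot touches nothing.
It fails at once if the regulator is let fall (faster than 0.6 m/s and not held) (linear speed of regulator above 0.6 m/s and contact force between the fingers and regulator below 0.3 N).
It fails at once if something else in the bin is shifted by more than 40 mm (distance of any of gas_filter, tee from where it was at the start of the episode above 0.04 m).
It fails at once if something else on the bench is shifted by more than 40 mm (distance of any of gauge, wrench, solvent_bottle, cap_jar from where it was at the start of the episode above 0.04 m).
It also fails if it takes over 72 s, if anything falls off the work surface, if the arm or the gripper's body presses on something with over 40 N, if the wrist force passes 120 N, or if a joint passes its speed limit or range.

## Robot

A 6-joint arm with a two-finger parallel gripper is mounted at the origin on the work surface. World frame = base frame: x ahead of the robot, y to its left, z up, the work surface at z = 0. Lengths are in mm, angles in rad, forces in N, time in s.
With the tool pointing down it reaches from about 375 to 900 mm from the base axis. Payload 3.1 kg.
Tool frame: the origin (TCP) lies on the centre line of the jaws, within the pads' length; the fingertips stand 22 mm ahead of it and the grasp point (between the pads) lies 3 mm ahead of it; z points along the fingers, y is the line along which they close (so a half turn about z gives the same grasp; the last joint's range is limited). The gripper opens to 87 mm and grips with 3 to 60 N. Pads are 19 mm wide; open, the fingers measure 117 mm over their backs; the gripper's body (75 mm by 190 mm) begins 51 mm behind the grasp point.
Start: joints at [-1.371, 0.527, 1.433, -0, 1.181, -0.178], TCP at [230.569, -580.892, 244.548] pointing down, gripper open.
Joint ranges: [-3.08, 3.08], [-0.75, 2.2], [0.22, 2.44], [-1.43, 4.57], [0, 2.65], [-2.85, 2.85]. Speed limits (rad/s): [2.79, 2.79, 3.14, 3.14, 3.14, 3.14].

## Interface

Orientations are given as a rotation vector (axis times angle).
In Python, from station import robot gives the robot as it stands. The module is installed in compiled form; this text tells all that it offers.
- The arm moves only by the shell command python3 -m pendant 'ROWS' [OPENING] [FORCE]. ROWS is a JSON object whose one key "steps" holds a list that holds one entry, the list of rows, each a list of 4 numbers: the shift along the tool's x, y, z in m, then the turn about the tool's z in rad. A call has 1 to 10 rows; each row is the pose to reach, as a shift and turn from the pose commanded when the call began, along the tool's axes at that moment; what a row does not reach only later rows make up. A row lasts 1/10 s, in which the tool goes at most 50 mm and 8.59 degrees, less where a joint would pass 70% of its speed; a pose out of reach is approached as far as the arm can. A call with a gripper value outside its range is refused whole. OPENING is the finger opening in m, from 0 to 0.087, set as the call begins (- or left out, the last holds). The fingers move at their own pace and stop on an object; FORCE is the grip in N (left out, the last holds). Time passes only in rows, so rows that repeat a pose let the fingers close. It gives the time, the measured TCP pose, the force, the opening and the grip force at its end, in the units of the state.
- robot.state(): the state, without advancing time (a new reading comes with each control period).
- robot.get_image(name): name is "scene" or "top" or "wrist"; returns the picture (384x512x3 uint8, red, green, blue); there is no depth.
- robot.camera_params(name): a dict with "K" (3x3 intrinsics, pixels), "rvec" (rotation vector, rad) and "tvec" (3), from world to camera coordinates, as OpenCV has them. Camera axes: x right, y down, z forward; pixel columns grow to the right and rows downward; lengths in mm; the calibration is good to about 2 mm. A picture is of the moment at which its call begins: read the wrist's pose just before it. camera_params takes no time and is no camera call; for the wrist camera it gives the pose at the moment of the call.
- robot.finish_job(): hands the job in; it is judged then, once.
The state is a dict: "time_s": time; "qpos": joint angles; "qvel": joint speeds; "tau": joint torques, N m; "position": TCP position; "tool_rot": TCP orientation; "force": force on the tool from outside, world axes, zero at the start; "moment": the same for the moment, N m; "grip_width": finger opening in mm; "grasp_force": force on a finger pad.
Only numpy, scipy, OpenCV 4.12 (cv2) and the standard library are available. Lean on these libraries where they do the work, as an engineer would, in place of code of your own. Each camera call takes 0.05 s, during which the arm holds its last target. There are 200 camera calls.

## Working session

There is one attempt and no reset: what is moved stays moved. The work goes in short steps, Python scripts to look and compute and a shell command to move; the robot and the scene stay as the last step left them, time stands still between calls to the robot, and variables do not carry over. Pictures are saved under pics/ and viewed, at most 10 in all, crops included, and the job is handed in when it is done.

```bash
mkdir -p pics
cat > h.py <<'E'
import numpy as np, cv2
from station import robot
from scipy.spatial.transform import Rotation as R
def cam(n):
    p=robot.camera_params(n); return np.array(p["K"],float),R.from_rotvec(np.ravel(p["rvec"])).as_matrix(),np.ravel(p["tvec"]).astype(float)
def ray(c,u,v):
    K,Rm,t=c; d=Rm.T@np.linalg.solve(K,[u,v,1.]); return -Rm.T@t,d/np.linalg.norm(d)
def plane(c,u,v,z):
    o,d=ray(c,u,v); return o+d*(z-o[2])/d[2]
def tri(a,b):
    (o,d),(p,e)=a,b; s=np.linalg.lstsq(np.c_[d,-e],p-o,rcond=None)[0]
    x,y=o+d*s[0],p+e*s[1]; return (x+y)/2,np.linalg.norm(x-y)
def proj(c,P):
    K,Rm,t=c; q=K@(Rm@np.asarray(P,float)+t); return q[:2]/q[2]
def shot(n,f):
    c=cam(n); im=robot.get_image(n); cv2.imwrite('pics/'+f,cv2.cvtColor(im,cv2.COLOR_RGB2BGR)); return c,im
E
python3 - <<'E'
from h import *
for n in("scene","top","wrist"):
    c,im=shot(n,n+"0.png"); print(n,c[0][0,0],-c[1].T@c[2],c[1][2])
a=[cv2.imread(f'pics/{n}0.png') for n in("scene","top")]
s=robot.state(); print(s["position"],R.from_rotvec(s["tool_rot"]).as_matrix().round(3).tolist())
E
```

```text
scene 468.52649361431037 [1491.60029326 -758.80533324  933.05191924] [-0.65554204  0.52805213 -0.53983848]
top 387.2006818961875 [ 280.84677537   37.78843093 1480.87456026] [ 0.16192378 -0.00676899 -0.98678005]
wrist 336.92957861106123 [ 295.5700889  -555.12765184  385.15676165] [-0.23899177 -0.09339975 -0.96651923]
[ 230.46443079 -580.3670986   243.77374063] [[0.929, 0.369, -0.0], [0.369, -0.929, 0.002], [0.0, -0.002, -1.0]]
```

View pics/scene0.png

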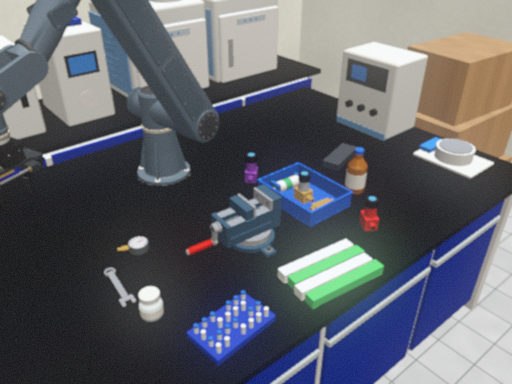

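View pics/top0.png

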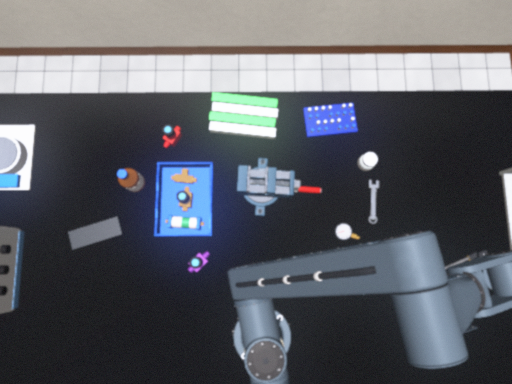

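The scene view shows the bin (305,192) with the regulator in its middle third (304,185), the vise (248,225) and its red handle (202,246). In the top view the bin is at (184,200), the regulator at (184,198) and the handle at (310,190).

Run:
```python
from h import *
t=cv2.imread('pics/top0.png'); s=cv2.imread('pics/scene0.png')
def z(im,x,y,w,h): return cv2.resize(im[y:y+h,x:x+w],(400,300),interpolation=cv2.INTER_CUBIC)
cv2.imwrite('pics/m0.png',np.vstack([np.hstack([z(t,140,155,100,75),z(t,230,150,100,75)]),np.hstack([z(s,255,150,100,75),z(s,185,180,108,81)])]))
c=cam("top"); 
hsv=cv2.cvtColor(t,cv2.COLOR_BGR2HSV)
for k,(lo,hi,z0) in {'handle':((0,150,80),(8,255,255),150),'bin':((105,150,80),(125,255,255),62)}.items():
    m=cv2.inRange(hsv,lo,hi); n,l,st,ce=cv2.connectedComponentsWithStats(m)
    for i in range(1,n):
        if st[i,4]>40:
            r=cv2.minAreaRect(np.argwhere(l==i)[:,::-1].astype(np.float32)); b=cv2.boxPoints(r)
            print(k,st[i],[plane(c,*p,z0)[:2].round().tolist() for p in b])
cs=cam("scene")
m=cv2.inRange(cv2.cvtColor(s,cv2.COLOR_BGR2HSV),(0,150,80),(8,255,255)); n,l,st,ce=cv2.connectedComponentsWithStats(m)
print([(st[i].tolist(),cv2.boxPoints(cv2.minAreaRect(np.argwhere(l==i)[:,::-1].astype(np.float32))).round().tolist()) for i in range(1,n) if st[i,4]>40])
```

```text
handle [299 187  20   6  93] [[523.0, -133.0], [523.0, -199.0], [505.0, -199.0], [506.0, -132.0]]
bin [ 303  104   55   34 1083] [[852.0, -168.0], [873.0, -368.0], [752.0, -374.0], [731.0, -177.0]]
bin [ 153  161   61   77 1372] [[643.0, 403.0], [642.0, 177.0], [357.0, 175.0], [359.0, 393.0]]
[([360, 209, 19, 22, 254], [[360.0, 210.0], [375.0, 206.0], [381.0, 227.0], [366.0, 232.0]]), ([188, 240, 24, 15, 171], [[187.0, 247.0], [210.0, 238.0], [213.0, 245.0], [190.0, 255.0]])]
```

View pics/m0.png

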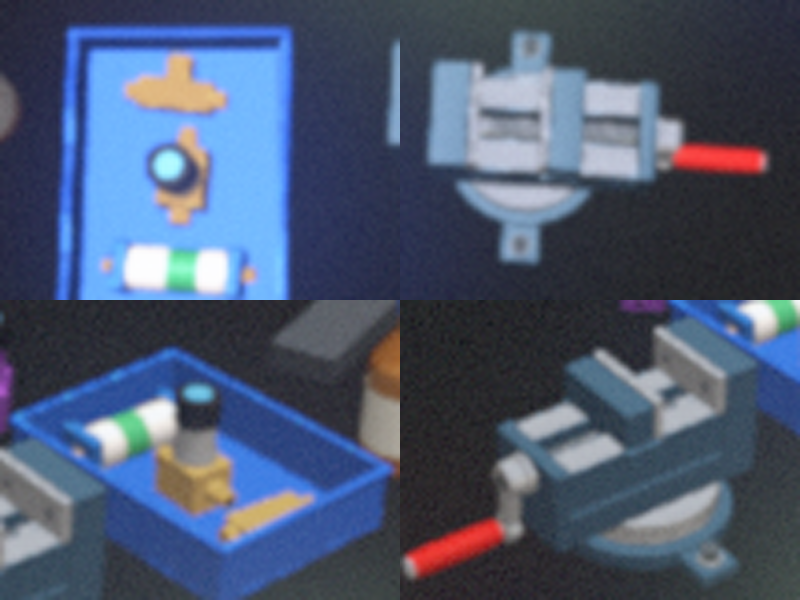

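The bin crop shows the regulator standing with its ports near vertical in the image, so along world x, between the tee above it and the filter below. The vise is open, its fixed jaw is on the left (+y), and the crank arm hangs down. Next I take wrist views from above.

```bash
python3 -m pendant '{"steps":[[[0.03,-0.02,-0.04,-0.1],[0.07,-0.055,-0.086,-0.24],[0.117,-0.09,-0.086,-0.38],[0.164,-0.127,-0.086,-0.52],[0.21,-0.163,-0.086,-0.66],[0.257,-0.2,-0.086,-0.8],[0.304,-0.236,-0.086,-0.94],[0.35,-0.272,-0.086,-1.08],[0.397,-0.308,-0.086,-1.192],[0.43,-0.335,-0.086,-1.192]]]}' && python3 -m pendant '{"steps":[[[0.0,0.0,0,0],[0.02,0.0,0,0],[0.02,0.0,0,0],[0.02,0,0,0]]]}'
python3 - <<'E'
from h import *
s=robot.state(); print(s["time_s"],s["position"],R.from_rotvec(s["tool_rot"]).as_matrix().round(3).tolist(),s["qpos"])
c,im=shot("wrist","w1.png"); np.savez("w1.npz",K=c[0],R=c[1],t=c[2])
E
```

```text
time_s: 1.15
position: [469.4, -174.1, 330.4]
tool_rot: [2.221, 2.222, -0.0]
force: [0.6, -0.2, 0.2]
grip_width: 87.0
grasp_force: 0.0
time_s: 1.55
position: [468.6, -156.7, 330.4]
tool_rot: [2.222, 2.22, -0.001]
force: [-0.2, 0.2, -0.4]
grip_width: 87.0
grasp_force: 0.0
1.55 [ 468.63373956 -156.74269015  330.38678879] [[0.001, 1.0, -0.0], [1.0, -0.001, -0.001], [-0.001, -0.0, -1.0]] [-5.48887420e-01  2.48724383e-01  1.63830638e+00 -7.93761294e-04
  1.25444505e+00 -5.47850416e-01]
```

View pics/w1.png

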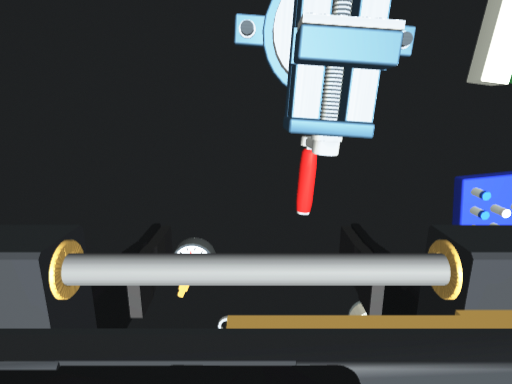

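The wrist view shows the crank handle from (303,212) to (308,150), the bearing block at (330,128) and the moving jaw at (350,45), with the jaw's face at row 20. I move forward for views of the whole vise and then of the bin.

```bash
python3 -m pendant '{"steps":[[[0.03,0.01,0,0],[0.065,0.02,0,0],[0.095,0.02,0,0],[0.1,0.02,0,0],[0.1,0.02,0,0]]]}'
cat > s.py <<'E'
from h import *; import sys
c,im=shot("wrist",sys.argv[1]+".png"); np.savez(sys.argv[1]+".npz",K=c[0],R=c[1],t=c[2])
E
python3 s.py w2
python3 -m pendant '{"steps":[[[0.04,0,0,0],[0.085,0,0,0],[0.13,0,0,0],[0.165,0,0,0],[0.18,0,0,0],[0.18,0,0,0],[0.18,0,0,0]]]}'
python3 s.py w3
python3 - <<'E'
import cv2,numpy as np
a,b=cv2.imread('pics/w2.png'),cv2.imread('pics/w3.png')
cv2.imwrite('pics/m1.png',np.vstack([cv2.resize(a[0:225],(683,300)),cv2.resize(b[0:225],(683,300))]))
E
```

```text
time_s: 2.1
position: [489.0, -56.7, 330.5]
tool_rot: [2.222, 2.22, -0.001]
force: [-1.1, -0.1, -0.1]
grip_width: 87.0
grasp_force: 0.0
time_s: 2.85
position: [489.7, 122.4, 330.4]
tool_rot: [2.223, 2.219, -0.001]
force: [-0.5, -0.2, 0.4]
grip_width: 87.2
grasp_force: 0.0
```

View pics/m1.png

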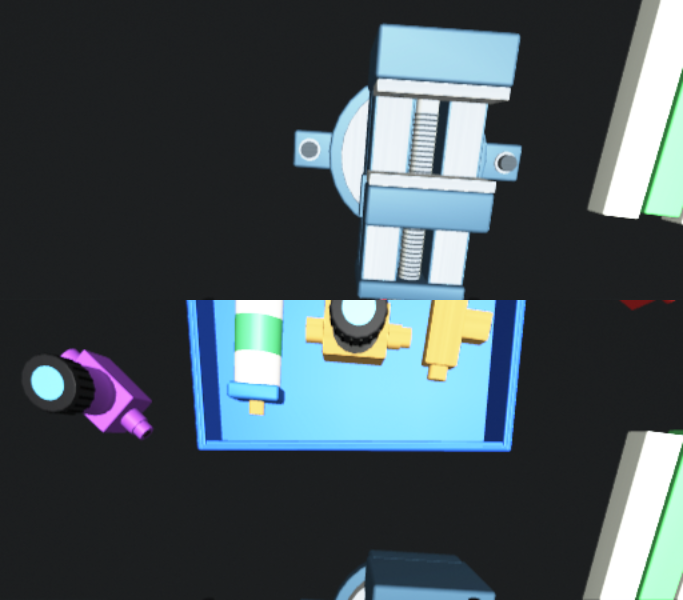

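The upper view (w2) shows the whole vise: fixed jaw plate at about (443,92) in the mosaic, moving jaw plate at (430,183). The lower view (w3) shows the regulator's knob at (360,310), with its ports at (310,330) and (405,337). I need one more view further forward to triangulate.

```bash
python3 -m pendant '{"steps":[[[0.04,0,0,0],[0.07,0,0,0],[0.08,0,0,0],[0.08,0,0,0],[0.08,0,0,0]]]}' | head -2
python3 s.py w4
python3 - <<'E'
from h import *
a,b=cv2.imread('pics/w2.png'),cv2.imread('pics/w4.png')
cv2.imwrite('pics/m2.png',np.vstack([cv2.resize(a[10:235,210:430],(600,300)) if 0 else cv2.resize(a[10:150,250:410],(343,300),interpolation=cv2.INTER_CUBIC),cv2.resize(b[0:140,200:360],(343,300),interpolation=cv2.INTER_CUBIC)]))
def L(n): d=np.load(n+'.npz'); return d['K'],d['R'],d['t']
for n in('w3','w4'):
    im=cv2.imread(f'pics/{n}.png'); h=cv2.cvtColor(im,cv2.COLOR_BGR2HSV)
    m=cv2.inRange(h,(80,40,170),(98,255,255)); m[235:]=0
    k,l,st,ce=cv2.connectedComponentsWithStats(m)
    print(n,[(st[i].tolist(),ce[i].round(1).tolist()) for i in range(1,k) if st[i,4]>150])
    m=cv2.inRange(h,(10,120,90),(25,255,255)); m[235:]=0
    k,l,st,ce=cv2.connectedComponentsWithStats(m)
    print(n,'brass',[(st[i].tolist(),ce[i].round(1).tolist()) for i in range(1,k) if st[i,4]>60])
E
```

```text
time_s: 3.4
position: [489.5, 202.5, 330.3]
w3 [([199, 0, 170, 105, 11144], [282.5, 65.3]), ([24, 49, 24, 26, 475], [35.3, 61.8]), ([172, 63, 35, 11, 278], [189.6, 67.4])]
w3 brass [([316, 0, 25, 61, 269], [323.8, 35.3]), ([230, 15, 17, 17, 74], [237.5, 26.9]), ([345, 24, 19, 9, 84], [353.0, 29.2]), ([289, 30, 18, 7, 72], [296.7, 33.5]), ([242, 38, 46, 11, 278], [263.9, 43.2])]
w4 [([180, 14, 191, 143, 15920], [283.2, 76.0]), ([178, 39, 36, 11, 308], [195.8, 43.9]), ([191, 84, 10, 25, 175], [196.1, 96.3]), ([38, 131, 22, 23, 401], [48.4, 141.7]), ([177, 132, 33, 10, 239], [193.6, 135.8])]
w4 brass [([314, 54, 13, 60, 170], [319.7, 83.6])]
```

View pics/m2.png

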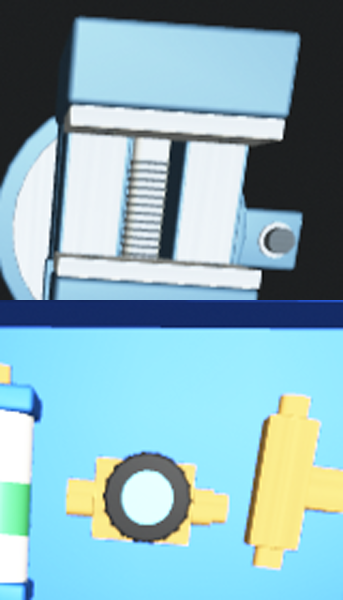

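Mosaic scale is 2.143 px. In w4 the knob's centre is at (147,197) in its crop. In w2 the fixed-jaw top face edge runs (68,127)–(283,138) and the moving-jaw face edge (58,255)–(262,272).

Run:
```python
from h import *
def L(n): d=np.load(n+'.npz'); return d['K'],d['R'],d['t']
w1,w2,w3,w4=map(L,('w1','w2','w3','w4')); T,S=cam('top'),cam('scene')
k=2.143; f=lambda x,y:(250+x/k,10+y/k); g=lambda x,y:(200+x/k,y/k)
kn=g(147,197)
print('knob',tri(ray(w4,*kn),ray(S,305,173)),tri(ray(w4,*kn),ray(T,182.5,196.2)),plane(w4,*kn,112))
print('ports',plane(w4,*g(67,197),26),plane(w4,*g(228,207),26))
for z in(150,):
  P=[plane(w2,*f(*p),z) for p in((68,127),(283,138),(58,255),(262,272))]; print(np.round(P,1).tolist())
  for q in((P[1]-P[0]),(P[3]-P[2]),(P[0]+P[1]-P[2]-P[3])/2): print(np.linalg.norm(q),np.degrees(np.arctan2(q[1],q[0])))
print('mj check',tri(ray(w2,*f(160,263)),ray(w1,352,18.5)))
for a,b in(((304,211),(321.2,190.5)),((309,151),(298.8,189.2))): print('handle',tri(ray(w1,*a),ray(T,*b)))
print('handle S',tri(ray(w1,304,211),ray(S,188.5,251)),tri(ray(w1,309,151),ray(S,211.5,241.5)))
for z in (40,50): print(plane(w1,304,211,z),plane(w1,309,151,z))
```

```text
knob (array([503.96787788, 283.90309466, 111.69715913]), np.float64(2.3668878601257055)) (array([503.78503666, 283.78615606,  91.0260249 ]), np.float64(0.29496816548109017)) [503.11809031 283.05691436 112.        ]
ports [458.99123597 285.74432     26.        ] [554.4396477  279.88370353  26.        ]
[[512.9, 42.3, 150.0], [603.6, 37.9, 150.0], [509.5, -10.6, 150.0], [599.8, -18.1, 150.0]]
90.86933702889888 -2.781061528284928
90.54326874990895 -4.707391232168519
54.61241743134261 86.21652624462463
mj check (array([555.27597051, -14.6022314 , 142.6021832 ]), np.float64(1.4319373811835734))
handle (array([ 536.19707257, -236.17314321,   11.56321236]), np.float64(4.110636794138508))
handle (array([ 551.20995561, -158.09378342,  -49.69482861]), np.float64(1.7431095469497444))
handle S (array([ 534.1161108 , -224.39868899,   45.013874  ]), np.float64(3.203723420033164)) (array([ 538.04389135, -144.52422353,   42.79529475]), np.float64(3.854833971358871))
[ 533.96000084 -227.37414726   40.        ] [ 537.41762075 -146.51261864   40.        ]
[ 532.45156996 -224.12529705   50.        ] [ 535.82911719 -145.13638606   50.        ]
```

Every check fits: knob top at z≈112, jaw width 90.5 mm, port span 95 mm, handle z≈43 (a≈15.9, opening≈54.6 mm). Vise yaw is about -3.7° and regulator yaw about -3.5°, so they are already aligned. I go for the grasp.

```bash
python3 -m pendant '{"steps":[[[0.03,0.005,0.02,0.02],[0.06,0.01,0.055,0.04],[0.078,0.014,0.095,0.063],[0.081,0.0143,0.135,0.063],[0.081,0.0143,0.17,0.063],[0.081,0.0143,0.2,0.063],[0.081,0.0143,0.218,0.063],[0.081,0.0143,0.226,0.063],[0.081,0.0143,0.226,0.063],[0.081,0.0143,0.226,0.063]]]}' 
python3 -m pendant '{"steps":[[[0,0,0,0],[0,0,0,0],[0,0,0,0],[0,0,0,0],[0,0,0,0],[0,0,0,0],[0,0,0,0]]]}' 0.03 35
```

```text
time_s: 4.45
position: [504.6, 284.6, 105.4]
tool_rot: [2.292, 2.148, 0.002]
force: [0.7, 0.3, -0.3]
grip_width: 87.3
grasp_force: 0.0
time_s: 5.15
position: [503.3, 284.9, 104.4]
tool_rot: [-2.291, -2.149, 0.001]
force: [-1.3, 0.3, 0.5]
grip_width: 41.4
grasp_force: 35.0
```

```bash
python3 -m pendant '{"steps":[[[0,0,-0.01,0],[0,0,-0.03,0],[0,0,-0.06,0],[0,0,-0.09,0],[0,0,-0.12,0],[0,0,-0.145,0],[-0.01,0.002,-0.165,0],[-0.035,0.009,-0.172,0],[-0.065,0.017,-0.172,0],[-0.1,0.026,-0.172,0]]]}' 
python3 -m pendant '{"steps":[[[-0.035,0.009,0,0],[-0.07,0.018,0,0],[-0.105,0.028,0,0],[-0.135,0.036,0,0],[-0.155,0.042,0,0],[-0.165,0.0445,0,0],[-0.167,0.0447,0,0],[-0.167,0.0447,0,0],[-0.167,0.0447,0,0]]]}' 
python3 s.py w5
python3 - <<'E'
from h import *
c=cam("wrist"); s=robot.state(); M=R.from_rotvec(s["tool_rot"]).as_matrix(); print(s["position"],M.round(3).tolist())
ux=np.array([.9979,-.0645]);uy=np.array([.0645,.9979])
im=cv2.imread('pics/w5.png'); cv2.imwrite('pics/m3.png',cv2.resize(im,(800,600)))
E
```

```text
time_s: 6.15
position: [522.3, 183.1, 276.6]
tool_rot: [-2.289, -2.151, 0.001]
force: [0.4, -0.1, -4.8]
grip_width: 41.1
grasp_force: 35.0
time_s: 7.05
position: [556.5, 15.2, 276.3]
tool_rot: [-2.289, -2.15, 0.0]
force: [0.0, -0.1, -4.3]
grip_width: 41.3
grasp_force: 35.0
[556.59334114  15.20998474 276.39521666] [[0.062, 0.998, -0.001], [0.998, -0.062, 0.001], [0.001, -0.001, -1.0]]
```

View pics/m3.png

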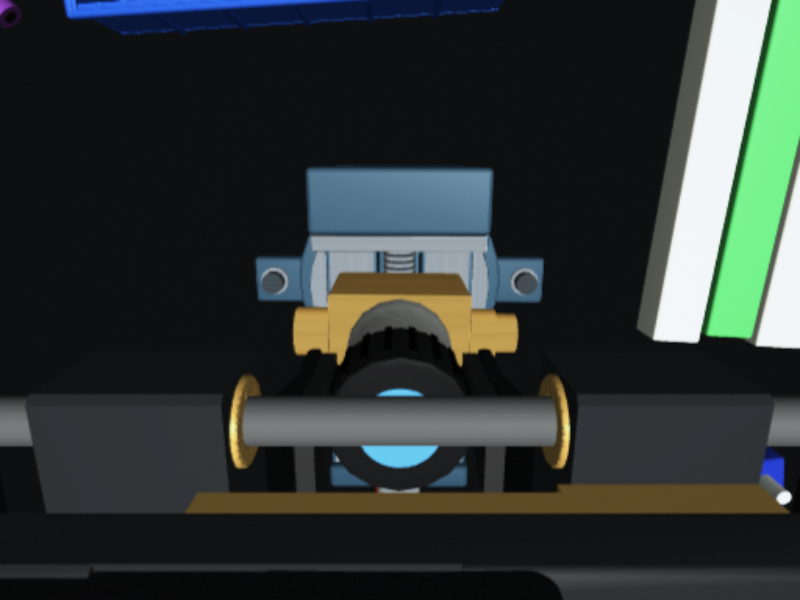

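The picture shows the regulator held square to the vise. The block's front edges are at rows 294 (top) and 273 (bottom), columns 330–470. The fixed jaw plate's front edge is at row ~250, columns 310–488.

Run:
```python
from h import *
d=np.load('w5.npz'); c=(d['K'],d['R'],d['t']); k=1.5625
ux=np.array([.9979,-.0645]);uy=np.array([.0645,.9979])
for n,p,z in(('fixed L',(311,250),150),('fixed R',(488,250),150),('fix back L',(311,237),150),('blk top L',(329,294),220),('blk top R',(471,294),220),('blk bot L',(334,274),176),('blk bot R',(464,273),176)):
    P=plane(c,p[0]/k,p[1]/k,z); print(n,P.round(1),'vise x,y',(ux@(P[:2]-[555.4,-4.8])).round(1),(uy@(P[:2]-[555.4,-4.8])).round(1))
```

```text
fixed L [513.   43.8 150. ] vise x,y -45.5 45.7
fixed R [603.6  38.1 150. ] vise x,y 45.3 45.9
fix back L [513.7  50.4 150. ] vise x,y -45.2 52.4
blk top L [530.7  36.9 220. ] vise x,y -27.3 40.0
blk top R [585.6  33.4 220. ] vise x,y 27.7 40.1
blk bot L [527.2  35.7 176. ] vise x,y -30.7 38.6
blk bot R [588.   32.4 176. ] vise x,y 30.2 39.3
```

Centred in the opening to within 1 mm. I lower it gently.

```bash
python3 -m pendant '{"steps":[[[0.0008,0,0.01,0],[0.0008,0,0.025,0],[0.0008,0,0.04,0],[0.0008,0,0.05,0],[0.0008,0,0.056,0],[0.0008,0,0.059,0],[0.0008,0,0.06,0],[0.0008,0,0.06,0]]]}' 
python3 -m pendant '{"steps":[[[0,0,0.001,0],[0,0,0.002,0],[0,0,0.003,0],[0,0,0.003,0],[0,0,0.003,0]]]}'
```

```text
time_s: 7.9
position: [557.5, 14.7, 216.8]
tool_rot: [2.291, 2.149, 0.001]
force: [0.3, -0.2, -5.6]
grip_width: 41.4
grasp_force: 35.0
time_s: 8.4
position: [557.2, 14.7, 213.5]
tool_rot: [2.291, 2.149, 0.0]
force: [-0.7, 0.5, -5.0]
grip_width: 41.4
grasp_force: 35.0
```

```bash
for i in 1; do python3 -m pendant '{"steps":[[[0,0,0.0005,0],[0,0,0.001,0],[0,0,0.001,0]]]}' | sed -n 2,4p; python3 -m pendant '{"steps":[[[0,0,0.0005,0],[0,0,0.001,0],[0,0,0.001,0]]]}'| sed -n 2,4p; done
```

```text
position: [557.2, 14.7, 212.5]
tool_rot: [2.291, 2.149, 0.0]
force: [-0.3, 0.3, -5.5]
position: [557.2, 14.7, 212.4]
tool_rot: [2.291, 2.149, 0.0]
force: [-2.8, 0.5, 4.0]
```

In contact with the bed; the load has gone onto it. I release, then rise.

```bash
python3 -m pendant '{"steps":[[[0,0,0,0],[0,0,0,0],[0,0,0,0],[0,0,0,0],[0,0,0,0]]]}' 0.087
python3 -m pendant '{"steps":[[[0,0,-0.005,0],[0,0,-0.02,0],[0,0,-0.05,0],[0,0,-0.08,0],[-0.02,0,-0.11,0],[-0.05,-0.005,-0.12,0],[-0.09,-0.008,-0.12,0],[-0.13,-0.01,-0.12,0],[-0.15,-0.01,-0.12,0],[-0.15,-0.01,-0.12,0]]]}'
python3 s.py w6
python3 - <<'E'
import cv2
im=cv2.imread('pics/w6.png'); cv2.imwrite('pics/m4.png',im[:240])
E
```

```text
time_s: 9.5
position: [557.4, 14.6, 211.4]
tool_rot: [2.291, 2.149, 0.0]
force: [-0.0, 0.7, -0.0]
grip_width: 73.6
grasp_force: 0.0
time_s: 10.5
position: [537.6, -137.1, 331.8]
tool_rot: [2.295, 2.144, -0.0]
force: [0.5, -0.4, -0.2]
grip_width: 86.7
grasp_force: 0.0
```

View pics/m4.png

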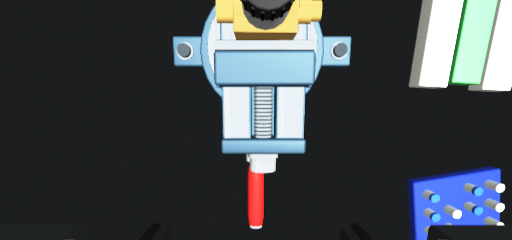

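The regulator stands between the jaws, clear of the moving jaw's face. The handle runs from (256,226) to (257,165). I triangulate it with w1.

Run:
```python
from h import *
def L(n): d=np.load(n+'.npz'); return d['K'],d['R'],d['t']
ux=np.array([.9979,-.0645]);uy=np.array([.0645,.9979])
E={}
for n in('w1','w6'):
    im=cv2.imread(f'pics/{n}.png'); h=cv2.cvtColor(im,cv2.COLOR_BGR2HSV)
    m=cv2.inRange(h,(0,150,70),(8,255,255))|cv2.inRange(h,(172,150,70),(180,255,255)); m[240:]=0
    k,l,st,ce=cv2.connectedComponentsWithStats(m); i=1+np.argmax(st[1:,4]); 
    p=np.argwhere(l==i)[:,::-1]; r0,r1=p[:,1].min(),p[:,1].max()
    f=np.polyfit(p[:,1],p[:,0],1); E[n]=[(np.polyval(f,r),r) for r in(r1,r0)]; print(n,st[i],np.round(E[n],1).tolist())
for j in(0,1):
    print('tri',tri(ray(L('w1'),*E['w1'][j]),ray(L('w6'),*E['w6'][j])))
    for n in E:
        P=plane(L(n),*E[n][j],43);q=P[:2]-[555.4,-4.8]; print(n,P.round(1),ux@q,uy@q)
s=robot.state();print(s['position'],R.from_rotvec(s["tool_rot"]).as_matrix().round(3).tolist())
```

```text
w1 [ 296  148   21   64 1004] [[303.4, 211.0], [308.6, 148.0]]
w6 [247 166  17  60 875] [[255.7, 225.0], [254.2, 166.0]]
tri (array([ 532.27914197, -225.66819143,   46.18690126]), np.float64(0.5974487184079621))
w1 [ 532.7 -226.4   43. ] -8.393064038497615 -222.60011039656868
w6 [ 532.3 -227.2   43. ] -8.733945545632398 -223.38389472719194
tri (array([ 535.39554145, -142.744682  ,   52.31640494]), np.float64(3.4613588945932627))
w1 [ 536.3 -142.3   43. ] -10.184817538463776 -138.42047570446027
w6 [ 535.8 -146.1   43. ] -10.485435370570498 -142.29743599069081
[ 537.50141425 -135.33989677  331.67415492] [[0.067, 0.998, 0.0], [0.998, -0.067, 0.0], [0.0, 0.0, -1.0]]
```

```bash
python3 -m pendant '{"steps":[[[-0.025,0,0.01,0],[-0.05,0,0.035,0],[-0.0636,0.0004,0.07,0],[-0.0636,0.0004,0.11,0],[-0.0636,0.0004,0.15,0],[-0.0636,0.0004,0.19,0],[-0.0636,0.0004,0.22,0],[-0.0636,0.0004,0.24,0],[-0.0636,0.0004,0.245,0],[-0.0636,0.0004,0.245,0]]]}'
python3 -m pendant '{"steps":[[[0,0,0.01,0],[0,0,0.025,0],[0,0,0.036,0],[0,0,0.042,0],[0,0,0.042,0],[0,0,0.042,0]]]}'
```

```text
time_s: 11.55
position: [534.0, -196.6, 86.0]
tool_rot: [-2.289, -2.149, 0.0]
force: [-0.4, 0.9, 0.0]
grip_width: 86.8
grasp_force: 0.0
time_s: 12.15
position: [534.2, -198.0, 44.7]
tool_rot: [2.291, 2.149, 0.0]
force: [-0.1, 0.1, 0.5]
grip_width: 87.4
grasp_force: 0.0
```

```bash
python3 -m pendant '{"steps":[[[0,0,0,0],[0,0,0,0],[0,0,0,0],[0,0,0,0],[0,0,0,0],[0,0,0,0],[0,0,0,0],[0,0,0,0],[0,0,0,0]]]}' 0.0 50
python3 - <<'E'
import numpy as np
a0=15.87
a=a0+np.arange(0,28)*0.33
x=55*np.sin(a)/1000; z=(95+55*np.cos(a))/1000
for s in(0,9,18): 
    print(s, [[round(x[i]-x[s],4),round(-(z[i]-z[s]),4)] for i in range(s+1,s+10)], a[s+9])
E
```

```text
time_s: 13.05
position: [533.9, -197.8, 44.4]
tool_rot: [-2.291, -2.149, 0.0]
force: [0.5, 0.4, 0.5]
grip_width: 23.0
grasp_force: 0.0
0 [[np.float64(-0.0171), np.float64(-0.0058)], [np.float64(-0.0314), np.float64(-0.0168)], [np.float64(-0.0414), np.float64(-0.0319)], [np.float64(-0.0459), np.float64(-0.0494)], [np.float64(-0.0445), np.float64(-0.0674)], [np.float64(-0.0374), np.float64(-0.084)], [np.float64(-0.0253), np.float64(-0.0974)], [np.float64(-0.0094), np.float64(-0.1061)], [np.float64(0.0083), np.float64(-0.1093)]] 18.84
9 [[np.float64(0.0178), np.float64(0.0028)], [np.float64(0.0338), np.float64(0.0112)], [np.float64(0.0462), np.float64(0.0244)], [np.float64(0.0537), np.float64(0.0408)], [np.float64(0.0554), np.float64(0.0588)], [np.float64(0.0512), np.float64(0.0764)], [np.float64(0.0415), np.float64(0.0917)], [np.float64(0.0274), np.float64(0.103)], [np.float64(0.0104), np.float64(0.1091)]] 21.81
18 [[np.float64(-0.0181), np.float64(0.0003)], [np.float64(-0.0353), np.float64(-0.0053)], [np.float64(-0.0497), np.float64(-0.0161)], [np.float64(-0.0599), np.float64(-0.0311)], [np.float64(-0.0646), np.float64(-0.0485)], [np.float64(-0.0635), np.float64(-0.0665)], [np.float64(-0.0566), np.float64(-0.0832)], [np.float64(-0.0446), np.float64(-0.0968)], [np.float64(-0.0289), np.float64(-0.1057)]] 24.78
```

```bash
python3 -m pendant '{"steps":[[[0,0,0,0],[0,0,0,0],[0,0,0,0]]]}'
python3 -m pendant '{"steps":[[[0,-0.009,-0.0023,0],[0,-0.0171,-0.0058,0],[0,-0.0248,-0.0109,0],[0,-0.0314,-0.0168,0],[0,-0.0314,-0.0168,0]]]}'
```

```text
time_s: 13.35
position: [533.9, -197.8, 44.4]
tool_rot: [-2.291, -2.149, 0.0]
force: [-0.2, -0.4, 0.7]
grip_width: 21.0
grasp_force: 50.0
time_s: 13.85
position: [501.6, -195.7, 61.7]
tool_rot: [-2.291, -2.148, 0.001]
force: [0.4, 0.1, -3.4]
grip_width: 20.4
grasp_force: 50.0
```

```bash
python3 -m pendant '{"steps":[[[0,-0.01,-0.0151,0],[0,-0.0145,-0.0326,0],[0,-0.0131,-0.0506,0],[0,-0.006,-0.0672,0],[0,0.0061,-0.0806,0],[0,0.022,-0.0893,0],[0,0.0397,-0.0925,0],[0,0.0397,-0.0925,0]]]}'
python3 -m pendant '{"steps":[[[0,0.0178,0.0028,0],[0,0.0338,0.0112,0],[0,0.0462,0.0244,0],[0,0.0537,0.0408,0],[0,0.0554,0.0588,0],[0,0.0512,0.0764,0],[0,0.0415,0.0917,0],[0,0.0274,0.103,0],[0,0.0104,0.1091,0],[0,0.0104,0.1091,0]]]}'
python3 s.py w7
```

```text
time_s: 14.65
position: [540.4, -198.2, 153.8]
tool_rot: [-2.287, -2.148, 0.005]
force: [-3.9, -1.3, 1.0]
grip_width: 20.8
grasp_force: 50.1
time_s: 15.65
position: [553.1, -199.1, 45.1]
tool_rot: [2.29, 2.146, 0.003]
force: [3.5, -0.3, -5.0]
grip_width: 20.7
grasp_force: 50.0
```

```bash
python3 -m pendant '{"steps":[[[0,-0.0181,0.0003,0],[0,-0.0353,-0.0053,0],[0,-0.0497,-0.0161,0],[0,-0.0599,-0.0311,0],[0,-0.0646,-0.0485,0],[0,-0.0635,-0.0665,0],[0,-0.0566,-0.0832,0],[0,-0.0566,-0.0832,0],[0,-0.0566,-0.0832,0]]]}'
python3 - <<'E'
import numpy as np
a0=24.12
for d in (.1,.2,.3,.4,.5,.6,.7,.8,.9):
    print(d,np.round([55*(np.sin(a0+d)-np.sin(a0)),-55*(np.cos(a0+d)-np.cos(a0))],1))
s=__import__('station').robot.state(); print(s['force'],np.array(s['position']))
E
```

```text
time_s: 16.6
position: [496.1, -195.3, 128.9]
tool_rot: [2.291, 2.149, 0.0]
force: [-0.8, 0.9, 7.1]
grip_width: 21.1
grasp_force: 50.1
0.1 [ 3.1 -4.5]
0.2 [ 6.7 -8.7]
0.3 [ 10.7 -12.5]
0.4 [ 15.  -15.9]
0.5 [ 19.7 -18.8]
0.6 [ 24.6 -21.3]
0.7 [ 29.7 -23.2]
0.8 [ 35.  -24.6]
0.9 [ 40.5 -25.5]
[-0.77157643  0.93936649  7.08085677] [ 496.11184893 -195.33677389  128.89751795]
```

```bash
python3 -m pendant '{"steps":[[[0,0.0031,-0.0045,0],[0,0.0067,-0.0087,0],[0,0.0107,-0.0125,0],[0,0.0107,-0.0125,0]]]}'
python3 -m pendant '{"steps":[[[0,0.0043,-0.0034,0],[0,0.009,-0.0063,0],[0,0.009,-0.0063,0],[0,0.009,-0.0063,0]]]}'
```

```text
time_s: 17.0
position: [505.4, -195.9, 139.8]
tool_rot: [-2.288, -2.147, 0.004]
force: [-3.9, -1.6, -5.3]
grip_width: 20.9
grasp_force: 50.0
time_s: 17.4
position: [512.6, -196.3, 145.3]
tool_rot: [-2.285, -2.146, 0.007]
force: [-7.2, -4.0, -6.3]
grip_width: 20.9
grasp_force: 50.0
```

```bash
python3 -m pendant '{"steps":[[[0,0.0049,-0.0025,0],[0,0.01,-0.0044,0],[0,0.01,-0.0044,0],[0,0.01,-0.0044,0]]]}'
python3 -m pendant '{"steps":[[[0,0.0026,-0.0007,0],[0,0.0053,-0.0014,0],[0,0.0053,-0.0014,0],[0,0.0053,-0.0014,0]]]}'
```

```text
time_s: 17.8
position: [519.5, -196.7, 149.0]
tool_rot: [-2.28, -2.143, 0.014]
force: [-13.8, -6.5, -6.3]
grip_width: 21.2
grasp_force: 50.0
time_s: 18.2
position: [522.7, -196.9, 150.2]
tool_rot: [-2.277, -2.141, 0.019]
force: [-16.9, -6.5, -4.9]
grip_width: 20.9
grasp_force: 50.0
```

Tangential force is about 17 N and the crank is about 0.4 rad past contact, so it's firmly clamped. I release the handle, rise and check.

```bash
python3 -m pendant '{"steps":[[[0,-0.002,0.0005,0],[0,-0.004,0.001,0],[0,-0.004,0.001,0],[0,-0.004,0.001,0],[0,-0.004,0.001,0],[0,-0.004,0.001,0],[0,-0.004,0.001,0],[0,-0.004,0.001,0],[0,-0.004,0.001,0],[0,-0.004,0.001,0]]]}' 0.087
python3 -m pendant '{"steps":[[[0,0,-0.01,0],[0,0,-0.04,0],[0,0,-0.08,0],[0.02,0,-0.12,0],[0.05,0,-0.15,0],[0.08,0,-0.165,0],[0.1,0,-0.17,0],[0.1,0,-0.17,0],[0.1,0,-0.17,0]]]}'
python3 s.py w8
python3 - <<'E'
import cv2
im=cv2.imread('pics/w8.png'); cv2.imwrite('pics/m5.png',cv2.resize(im[:240],(800,375)))
E
```

```text
time_s: 19.2
position: [527.2, -197.4, 151.5]
tool_rot: [2.291, 2.149, 0.0]
force: [-0.2, -0.3, -0.1]
grip_width: 85.4
grasp_force: 0.0
time_s: 20.1
position: [533.3, -97.6, 321.9]
tool_rot: [2.289, 2.15, -0.0]
force: [0.1, 0.1, 0.1]
grip_width: 86.6
grasp_force: 0.0
```

View pics/m5.png

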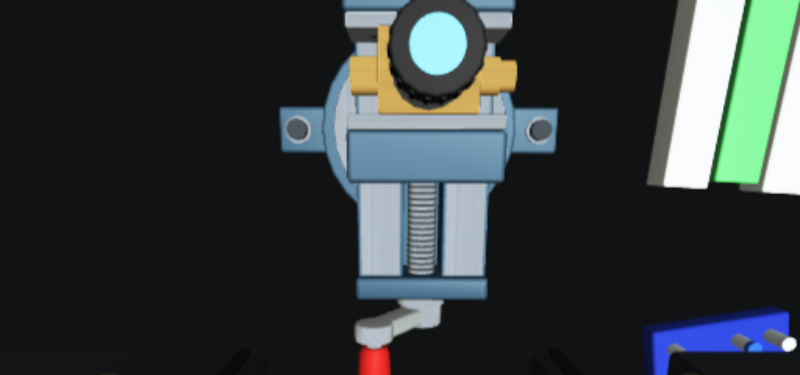

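The regulator is upright, with the moving jaw plate against its flat, and the crank handle is at (373,345). I check the crank angle and the jaw gap numerically.

Run:
```python
from h import *
d=np.load('w8.npz'); c=(d['K'],d['R'],d['t']); k=1.5625
ux=np.array([.9979,-.0645]);uy=np.array([.0645,.9979])
im=cv2.imread('pics/w8.png'); h=cv2.cvtColor(im,cv2.COLOR_BGR2HSV)
m=(cv2.inRange(h,(0,150,70),(8,255,255))|cv2.inRange(h,(172,150,70),(180,255,255)))[:240]
ys,xs=np.nonzero(m[215:]); x=xs[ys<8].mean()
for z in (135,140,145,150):
    P=plane(c,x,219,z); q=P[:2]-[555.4,-4.8]; print(z,ux@q,uy@q, 'a from x',24*0+25.133-np.arccos((z-95)/55)if z<150 else 0)
for n,p,z in(('mj L',(349,114),150),('mj R',(506,115),150),('fixed L',(346,26),150),('fixed R',(511,26),150),('knob',(438,43),220)):
    P=plane(c,p[0]/k,p[1]/k,z); q=P[:2]-[555.4,-4.8]; print(n,ux@q,uy@q)
```

```text
135 -31.218466626431372 -139.72389160739777 a from x 24.376543615331627
140 -30.988576568235175 -137.96651323251302 a from x 24.52044526166066
145 -30.758686510038984 -136.20913485762827 a from x 24.703300333848574
150 -30.528796451842794 -134.45175648274352 a from x 0
mj L -44.13766723426101 1.1876322571110145
mj R 44.22157553272669 0.8212932654708935
fixed L -44.74074968576748 46.14337245781468
fixed R 44.45541038877359 46.316657402786085
knob 0.41130726961154895 23.951249211521205
```

By image the handle is at x≈-31 mm, so a≈24.53, only about 0.18 rad past contact. It may have eased back with my back-off. I re-grip and add a bit more, then release without backing off.

```bash
python3 -m pendant '{"steps":[[[-0.03,-0.005,0,0],[-0.065,-0.01,0.01,0],[-0.095,-0.0149,0.04,0],[-0.101,-0.0149,0.08,0],[-0.101,-0.0149,0.12,0],[-0.101,-0.0149,0.155,0],[-0.101,-0.0149,0.175,0],[-0.101,-0.0149,0.179,0],[-0.101,-0.0149,0.179,0],[-0.101,-0.0149,0.179,0]]]}' 
python3 -m pendant '{"steps":[[[0,0,0,0],[0,0,0,0],[0,0,0,0],[0,0,0,0],[0,0,0,0],[0,0,0,0],[0,0,0,0],[0,0,0,0],[0,0,0,0],[0,0,0,0]]]}' 0.0 60
python3 -m pendant '{"steps":[[[0,0,0,0],[0,0,0,0],[0,0,0,0],[0,0,0,0]]]}'
```

```text
time_s: 21.15
position: [512.8, -198.4, 143.4]
tool_rot: [2.291, 2.147, 0.001]
force: [-0.7, 0.1, -1.0]
grip_width: 86.8
grasp_force: 0.0
time_s: 22.15
position: [510.5, -197.2, 142.1]
tool_rot: [-2.288, -2.148, 0.004]
force: [-4.8, -0.9, -0.2]
grip_width: 20.6
grasp_force: 60.0
time_s: 22.55
position: [510.6, -197.2, 142.1]
tool_rot: [-2.289, -2.148, 0.003]
force: [-5.3, -1.5, 1.1]
grip_width: 20.2
grasp_force: 60.0
```

```bash
python3 -m pendant '{"steps":[[[0,0.005,-0.004,0],[0,0.01,-0.006,0],[0,0.015,-0.0077,0],[0,0.02,-0.009,0],[0,0.02,-0.009,0],[0,0.02,-0.009,0]]]}'
python3 -m pendant '{"steps":[[[0,0.004,-0.0005,0],[0,0.008,-0.001,0],[0,0.012,-0.001,0],[0,0.012,-0.001,0],[0,0.012,-0.001,0]]]}'
```

```text
time_s: 23.15
position: [523.6, -198.0, 148.8]
tool_rot: [-2.277, -2.141, 0.019]
force: [-16.3, -6.4, -1.3]
grip_width: 20.3
grasp_force: 60.0
time_s: 23.65
position: [533.2, -198.6, 151.0]
tool_rot: [-2.273, -2.139, 0.024]
force: [-24.0, -6.4, 9.9]
grip_width: 20.7
grasp_force: 60.0
```

```bash
python3 -m pendant '{"steps":[[[0,0,0,0],[0,0,0,0],[0,0,0,0],[0,0,0,0],[0,0,0,0],[0,0,0,0],[0,0,0,0],[0,0,0,0]]]}' 0.087
python3 -m pendant '{"steps":[[[0,0,-0.01,0],[0,0,-0.04,0],[0,0,-0.08,0],[0.02,0,-0.12,0],[0.05,-0.01,-0.15,0],[0.08,-0.015,-0.165,0],[0.1,-0.015,-0.17,0],[0.1,-0.015,-0.17,0],[0.1,-0.015,-0.17,0]]]}'
python3 s.py w9
python3 - <<'E'
from h import *
d=np.load('w9.npz'); c=(d['K'],d['R'],d['t'])
ux=np.array([.9979,-.0645]);uy=np.array([.0645,.9979])
im=cv2.imread('pics/w9.png'); h=cv2.cvtColor(im,cv2.COLOR_BGR2HSV)
m=(cv2.inRange(h,(0,150,70),(8,255,255))|cv2.inRange(h,(172,150,70),(180,255,255)))[:240]
ys,xs=np.nonzero(m); print(ys.min(),ys.max()); y0=ys.min()+4; x=xs[abs(ys-y0)<4].mean()
for z in (138,145): q=plane(c,x,y0,z)[:2]-[555.4,-4.8]; print(z,ux@q,uy@q)
cv2.imwrite('pics/m6.png',cv2.resize(im[:240],(800,375)))
E
```

```text
time_s: 24.45
position: [543.5, -199.4, 152.1]
tool_rot: [-2.291, -2.148, 0.001]
force: [-2.5, -0.7, -0.1]
grip_width: 76.7
grasp_force: 1.1
time_s: 25.35
position: [536.4, -98.6, 323.6]
tool_rot: [2.288, 2.149, 0.003]
force: [-0.4, 0.1, 0.1]
grip_width: 86.8
grasp_force: 0.0
220 239
138 -32.23014498820417 -145.4500771987341
145 -31.827227528565327 -142.87342844129083
```

View pics/m6.png

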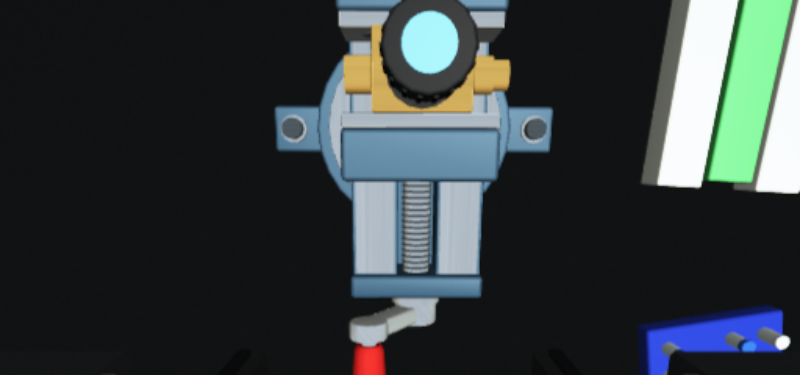

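Handle settles again near x=-32 (a≈24.5): the elastic clamp load eases back until friction holds it, and the jaw plate is still tight on the flat. I wait to check it isn't creeping.

```bash
cat > m.py <<'E'
from h import *
c,im=shot("wrist","tmp.png"); h=cv2.cvtColor(im,cv2.COLOR_RGB2HSV)
m=(cv2.inRange(h,(0,150,70),(8,255,255))|cv2.inRange(h,(172,150,70),(180,255,255)))[:240]
ys,xs=np.nonzero(m); y0=224; s=abs(ys-y0)<4; q=plane(c,xs[s].mean(),y0,140)[:2]-[555.4,-4.8]
print(robot.state()['time_s'],'handle x',np.array([.9979,-.0645])@q)
E
python3 m.py
for i in 1 2 3; do python3 -m pendant '{"steps":[[[0,0,0,0],[0,0,0,0],[0,0,0,0],[0,0,0,0],[0,0,0,0],[0,0,0,0],[0,0,0,0],[0,0,0,0],[0,0,0,0],[0,0,0,0]]]}' >/dev/null; python3 m.py; done
```

```text
25.45 handle x -32.13713153690626
26.5 handle x -32.10539035633248
27.55 handle x -32.10375360557873
28.6 handle x -32.10369831317126
```

The crank holds still with no creep. The spring-back against 6–9 N of friction implies a clamp force of roughly 250 N, well above 50 N. I hand it in.

```bash
python3 -c "
from station import robot
print(robot.finish_job())"
```

```text
the job is handed in; nothing more can be done
None
```

The job is handed in, though no verdict came back: the regulator stands on the vise bed, ports along the jaws and clamped against the fixed jaw, and the robot is clear; the clamp force (about 250 N) is estimated from the crank's friction, because the crank eased back to about 0.16 rad past contact on release and then held still.

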